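# Pack and clamp a cell stack

## Robot

A 6-joint arm with a two-finger parallel gripper is mounted at the origin on a cart in front of the work surface, level with it; the furniture and walls round the work are solid. World frame = base frame: x ahead of the robot, y to its left, z up, the work surface at z = 0. Lengths are in mm, angles in rad, forces in N, time in s.
With the tool pointing down it reaches from about 350 to 875 mm from the base axis. Payload 4.2 kg.
Tool frame: the origin (TCP) lies at the very end of the fingers, on their centre line; the grasp point (between the pads) lies 19 mm behind it; z points along the fingers, y is the line along which they close (so a half turn about z gives the same grasp; the last joint's range is limited). The gripper opens to 85 mm and grips with 20 to 120 N. Pads are 22 mm wide; open, the fingers measure 114 mm over their backs; the gripper's body (76 mm by 85 mm) begins 54 mm behind the grasp point. The pads swing forward as they close: fully open they stand 13 mm farther back than shut.
Start: joints at [1.57, 0.385, 0.008, 0, -1.194, -0.259], TCP at [160.523, 604.013, 231.312] pointing down, gripper open.
Joint ranges: [-3.14, 3.14], [-1.21, 2.06], [-1.07, 1.41], [-3.16, 2.05], [-2.99, -0.16], [-3.1, 3.1]. Speed limits (rad/s): [2.79, 2.79, 3.14, 3.14, 3.14, 3.14].

## Interface

Orientations are given as a unit quaternion [x, y, z, w].
In Python, from bench import arm gives the robot as it stands. The module is installed in compiled form; this text tells all that it offers.
- The arm moves only by the tool drive_tool, never from a script. Its argument "targets" is a list of rows, each a list of 5 numbers: the closure, from -1 (fully open) to 1 (shut), then the shift along the tool's x, y, z in mm, then the turn about the tool's z in degrees. In form: [[grip, tx, ty, tz, roll], ...]. A call has 1 to 12 rows; each row is the pose to reach, as a shift and turn from the pose commanded when the call began, along the tool's axes at that moment; what a row does not reach only later rows make up. A row lasts 1/10 s, in which the tool goes at most 50 mm and 8.59 degrees, less where a joint would pass 70% of its speed; a pose out of reach is approached as far as the arm can. A call with a gripper value outside its range is refused whole. The fingers move at their own pace and stop on an object; the grip force is fixed at half the most. Time passes only in rows, so rows that repeat a pose let the fingers close. It gives the time, the measured TCP pose, the force, the opening and the grip force at its end, in the units of the state.
- arm.read_state(): the state, without advancing time (a new reading comes with each control period).
- arm.get_image(name): name is "scene" or "side" or "wrist"; returns the picture (480x640x3 uint8, blue, green, red); there is no depth.
- arm.camera_params(name): a dict with "fov_y" (degrees; the focal length in pixels is half the picture's height over the tangent of half this angle, whatever the lens; pixels are square), "cx", "cy" (the principal point, pixels), "D" ([k1, k2, p1, p2, k3] as OpenCV has them; the pictures are not rectified), "rvec" (rotation vector, rad) and "tvec" (3), from world to camera coordinates, as OpenCV has them; the wrist camera has in their place "tool_from_camera" (4x4, takes a point from camera to tool coordinates, whose origin is the TCP and whose axes are the flange's). Camera axes: x right, y down, z forward; pixel columns grow to the right and rows downward; lengths in mm; the calibration is good to about 2 mm. A picture is of the moment at which its call begins: read the wrist's pose just before it. camera_params takes no time and is no camera call.
- arm.job_done(): hands the job in; it is judged then, once.
The state is a dict: "clock": time; "joints": joint angles; "joint_vel": joint speeds; "joint_efforts": joint torques, N m; "position": TCP position; "ee_rot": TCP orientation; "contact_force": force on the tool from outside, world axes, zero at the start; "wrist_torque": the same for the moment, N m; "gripper_width": finger opening in mm; "grasp_force": force on a finger pad.
Only numpy, scipy, OpenCV 4.12 (cv2) and the standard library are available. Lean on these libraries where they do the work, as an engineer would, in place of code of your own. Each camera call takes 0.05 s, during which the arm holds its last target. There are 200 camera calls.

## Task

Slide the clamp bridge back, then stack every cell plate that lies on the worktop flat in the bay of the test frame and fill the height left above them with aluminium packers, chosen so that the stack just fills the space under the bridge (a couple of millimetres free, no more). Then slide the bridge home over the stack until its detent holds it, without forcing it against the stack. Packers that are not needed stay on the worktop, and the small blue-capped bottle behind the work must stay standing.

Things in the scene. Friction and masses are not known exactly. Their poses are not given: they have to be found in the camera images.
- stack_frame: Fixed test frame: aluminium base 275 x 160 x 12 mm (x -70 to +205, y -40 to +120 mm) with a rail along x at y = 92 mm, 34 mm high over the worktop. Origin on the worktop under the bay's centre; z up, x along the rail, away from the robot within 0.2 rad. Four L-shaped corner guides, at |x| 55 to 71, |y| 14 to 34 mm, 92 mm high over the worktop, leave the long sides open for fingers.
- bay_floor (a point): Centre of the bay's flat floor, 22 mm above the worktop, on which the lowest part rests. The bay takes flat parts 124 x 50 mm, long side along the frame's x, with 3 mm of play on every side between the guides. The floor is a rib only 34 mm wide, so that parts overhang it at both long sides.
- bridge (a joint): Slide of the clamp bridge along the rail (m): 0 = home, bar centred over the bay, held by the detent; 0.155 = fully open, bar wholly off the bay, towards the frame's +x. The spring detent lies between about 0.017 and 0.001 and takes some 6 N either way; elsewhere it slides with 1 to 2 N and stays where left.
- bridge_grip (a point): Point to hold on the bridge's black upright grip, a fin 16 mm thick along the frame's x, 40 mm wide along its y, standing 40 mm up from the bar. The point is mid-way through the fin, 138 mm above the worktop, 18 mm below its top, at frame y = 80 mm; it moves with the bridge.
- bridge_under (a point): Underside of the bridge's bar, on the bay's centre line when home. It is flat and exactly 80 mm above the bay's floor: the stack must end just below it. The bar is 50 mm wide along x, 14 mm thick and reaches from frame y -28 to +107 mm.
- cell_1_mid (a point): Centre (half-way up) of a cell, a flat black plate between two thin steel sheets, 124 mm long (its x), 50 mm wide (its y), 12 mm thick (its z), about 0.16 kg, with a small copper lug 14 mm wide that sticks out 11 mm at its +x end at half height and passes between the guides. Starts flat on the worktop. Absent in some runs (between 2 and 4 of the cells are there).
- cell_2_mid (a point): Centre (half-way up) of a cell, a flat black plate between two thin steel sheets, 124 mm long (its x), 50 mm wide (its y), 12 mm thick (its z), about 0.16 kg, with a small copper lug 14 mm wide that sticks out 11 mm at its +x end at half height and passes between the guides. Starts flat on the worktop. Absent in some runs (between 2 and 4 of the cells are there).
- cell_3_mid (a point): Centre (half-way up) of a cell, a flat black plate between two thin steel sheets, 124 mm long (its x), 50 mm wide (its y), 12 mm thick (its z), about 0.16 kg, with a small copper lug 14 mm wide that sticks out 11 mm at its +x end at half height and passes between the guides. Starts flat on the worktop. Absent in some runs (between 2 and 4 of the cells are there).
- cell_4_mid (a point): Centre (half-way up) of a cell, a flat black plate between two thin steel sheets, 124 mm long (its x), 50 mm wide (its y), 12 mm thick (its z), about 0.16 kg, with a small copper lug 14 mm wide that sticks out 11 mm at its +x end at half height and passes between the guides. Starts flat on the worktop. Absent in some runs (between 2 and 4 of the cells are there).
- packer_12_mid (a point): Centre (half-way up) of a packer, a plain solid aluminium plate, 124 mm long (its x), 50 mm wide (its y), 12 mm thick (its z), under 0.35 kg, with 2 dark dots in a row on its top (one dot for every 6 mm of thickness). Starts flat on the worktop. Always there.
- packer_18_mid (a point): Centre (half-way up) of a packer, a plain solid aluminium plate, 124 mm long (its x), 50 mm wide (its y), 18 mm thick (its z), under 0.35 kg, with 3 dark dots in a row on its top (one dot for every 6 mm of thickness). Starts flat on the worktop. Always there.
- packer_24_mid (a point): Centre (half-way up) of a packer, a plain solid aluminium plate, 124 mm long (its x), 50 mm wide (its y), 24 mm thick (its z), under 0.35 kg, with 4 dark dots in a row on its top (one dot for every 6 mm of thickness). Starts flat on the worktop. Always there.
- packer_36_mid (a point): Centre (half-way up) of a packer, a plain solid aluminium plate, 124 mm long (its x), 50 mm wide (its y), 36 mm thick (its z), under 0.35 kg, with 6 dark dots in a row on its top (one dot for every 6 mm of thickness). Starts flat on the worktop. Always there.
- bottle_small: Bystander: small lab bottle with a blue cap, 57 mm in diameter, 104 mm high, standing at the back; origin at the centre of its foot, z up.
Not all that is in view belongs to the job. Leave any pink look-alike of the part that bears packer_18_mid alone.

How it is judged (in metres and radians):
At the end, for the whole second after the job is handed in: The bridge is home in its detent (slide below 4 mm); every cell present lies flat (within 0.06 rad) in the bay, within 8 mm of its centre line both ways; and a packer lies flat on top of the stack with its upper face 75 to 81 mm above the bay's floor (the bridge's underside is at 80 mm) (value of joint bridge below 0.004 m and x of cell_1_mid in the frame of stack_frame between -0.008 and 0.008 m and y of cell_1_mid in the frame of stack_frame between -0.008 and 0.008 m and angle between the z axis of each of cell_1_mid, cell_2_mid, cell_3_mid, cell_4_mid and the z axis of stack_frame, either way round below 0.06 rad and z of cell_1_mid in the frame of stack_frame between 0.022 and 0.1 m and x of cell_2_mid in the frame of stack_frame between -0.008 and 0.008 m and y of cell_2_mid in the frame of stack_frame between -0.008 and 0.008 m and z of cell_2_mid in the frame of stack_frame between 0.022 and 0.1 m and x of cell_3_mid in the frame of stack_frame between -0.008 and 0.008 m and y of cell_3_mid in the frame of stack_frame between -0.008 and 0.008 m and z of cell_3_mid in the frame of stack_frame between 0.022 and 0.1 m and x of cell_4_mid in the frame of stack_frame between -0.008 and 0.008 m and y of cell_4_mid in the frame of stack_frame between -0.008 and 0.008 m and z of cell_4_mid in the frame of stack_frame between 0.022 and 0.1 m and ((x of packer_12_mid in the frame of stack_frame between -0.008 and 0.008 m and y of packer_12_mid in the frame of stack_frame between -0.008 and 0.008 m and angle between the z axis of packer_12_mid and the z axis of stack_frame, either way round below 0.06 rad and z of packer_12_mid in the frame of stack_frame between 0.091 and 0.097 m) or (x of packer_18_mid in the frame of stack_frame between -0.008 and 0.008 m and y of packer_18_mid in the frame of stack_frame between -0.008 and 0.008 m and angle between the z axis of packer_18_mid and the z axis of stack_frame, either way round below 0.06 rad and z of packer_18_mid in the frame of stack_frame between 0.088 and 0.094 m) or (x of packer_24_mid in the frame of stack_frame between -0.008 and 0.008 m and y of packer_24_mid in the frame of stack_frame between -0.008 and 0.008 m and angle between the z axis of packer_24_mid and the z axis of stack_frame, either way round below 0.06 rad and z of packer_24_mid in the frame of stack_frame between 0.085 and 0.091 m) or (x of packer_36_mid in the frame of stack_frame between -0.008 and 0.008 m and y of packer_36_mid in the frame of stack_frame between -0.008 and 0.008 m and angle between the z axis of packer_36_mid and the z axis of stack_frame, either way round below 0.06 rad and z of packer_36_mid in the frame of stack_frame between 0.079 and 0.085 m))); the robot touches nothing.
It fails at once if the bridge is forced against the stack: over 20 N between the bridge and a packer or cell (contact force between bridge and cell_1 above 20 N or contact force between bridge and cell_2 above 20 N or contact force between bridge and cell_3 above 20 N or contact force between bridge and cell_4 above 20 N or contact force between bridge and packer_12 above 20 N or contact force between bridge and packer_18 above 20 N or contact force between bridge and packer_24 above 20 N or contact force between bridge and packer_36 above 20 N).
It fails at once if the small bottle is knocked over (angle between bottle_small's own z axis and vertical above 0.5 rad).
Of cell_1, cell_2, cell_3, cell_4 only 2 to 4 are there at a start; the rules pass over those that are not, and their reading is None.
At some moment in a run one of cell_1, cell_2, cell_3, cell_4, packer_12, packer_18, packer_24, packer_36 may be knocked a few centimetres aside while the robot is not near it.
Once in a run the grip may slacken for a moment while it holds something.
It also fails if it takes over 210 s, if anything falls off the work surface, if the arm or the gripper's body presses on something with over 40 N, if the wrist force passes 120 N, or if a joint passes its speed limit or range.

## Working session

There is one attempt and no reset: what is moved stays moved. The work goes in short steps, Python scripts to look and compute and a tool call to move; the robot and the scene stay as the last step left them, time stands still between calls to the robot, and variables do not carry over. Pictures are saved under pics/ and viewed, at most 14 in all, crops included, and the job is handed in when it is done.

Besides the shell and the picture viewer there is one more tool, called after "Emit:" by a JSON object that holds its "op" and its "data". drive_tool: Moves the arm, as the interface text tells. Its arguments: {"type":"object","properties":{"targets":{"type":"array","items":{"type":"array","items":{"type":"number"}}}},"required":["targets"]}

```bash
mkdir -p pics; cat > h.py <<'E'
import numpy as np, cv2
from scipy.spatial.transform import Rotation as R
from bench import arm
def cam(name, st=None):
    p=arm.camera_params(name); f=240/np.tan(np.radians(p["fov_y"])/2)
    K=np.array([[f,0,p["cx"]],[0,f,p["cy"]],[0,0,1.]]); D=np.array(p["D"],float)
    if "rvec" in p:
        Rm=cv2.Rodrigues(np.array(p["rvec"],float))[0]; t=np.array(p["tvec"],float).ravel()
    else:
        st=st or arm.read_state(); T=np.eye(4); T[:3,:3]=R.from_quat(st["ee_rot"]).as_matrix(); T[:3,3]=st["position"]
        C=np.linalg.inv(T@np.array(p["tool_from_camera"])); Rm,t=C[:3,:3],C[:3,3]
    return K,D,Rm,t
def p2w(c,uv,z):
    K,D,Rm,t=c; n=cv2.undistortPoints(np.array(uv,float).reshape(-1,1,2),K,D).reshape(-1,2)
    d=np.c_[n,np.ones(len(n))]@Rm; o=-Rm.T@t
    return o+d*((np.broadcast_to(z,len(n))-o[2])/d[:,2])[:,None]
def w2p(c,P):
    K,D,Rm,t=c; return cv2.projectPoints(np.array(P,float).reshape(-1,1,3),cv2.Rodrigues(Rm)[0],t,K,D)[0].reshape(-1,2)
E
python3 - <<'E'
from h import *
s=arm.read_state(); print(s)
for n in("scene","side","wrist"):
    cv2.imwrite(f"pics/{n}0.png",arm.get_image(n)); c=cam(n,s); print(n,-c[2].T@c[3],c[2][2],arm.camera_params(n)["fov_y"])
E
```

```text
{'clock': 0.0, 'joints': array([ 1.56960971e+00,  3.85560479e-01,  6.59808648e-03, -4.80207171e-04,
       -1.19399856e+00, -2.58589761e-01]), 'joint_vel': array([-2.56511853e-04, -1.02534273e-04, -1.99955591e-04, -7.02862834e-05,
        1.24791577e-03, -2.04220607e-03]), 'joint_efforts': array([-1.47500683e-03, -3.92289948e+01,  1.88399452e+01,  4.18600515e+00,
       -4.61585078e-03, -4.90221964e-06]), 'position': array([160.38323617, 603.45695656, 230.21115142]), 'ee_rot': array([ 9.91564299e-01, -1.29611034e-01, -8.24070559e-05,  1.10200462e-03]), 'contact_force': array([-0.94202853, -0.28320953,  0.54645562]), 'wrist_torque': array([-0.01095255,  0.04721092, -0.06084288]), 'grasp_force': 0.0, 'gripper_width': 85.33969841270782}
scene [-339.9206324  -582.89505679 1038.91955114] [ 0.63905258  0.40420709 -0.65439165] 43.61890113453842
side [-692.34042908 -496.10937032 1278.50843332] [ 0.72134098  0.27307938 -0.63647061] 42.371165275028815
wrist [230.13042808 585.58405259 373.39237966] [-0.27114486  0.06969552 -0.96001198] 61.01441950821216
```

View pics/scene0.png

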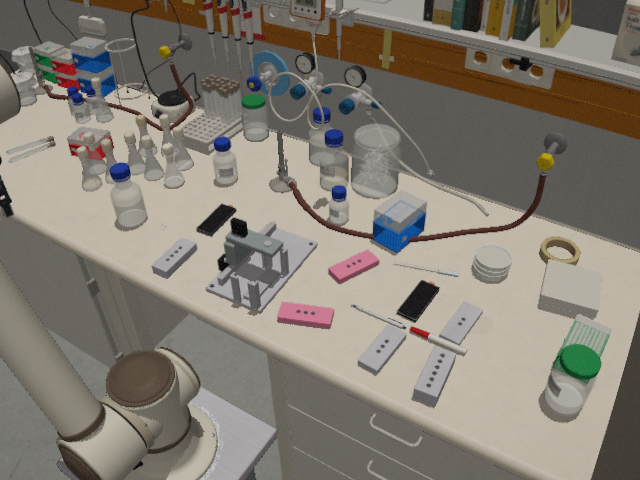

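View pics/side0.png

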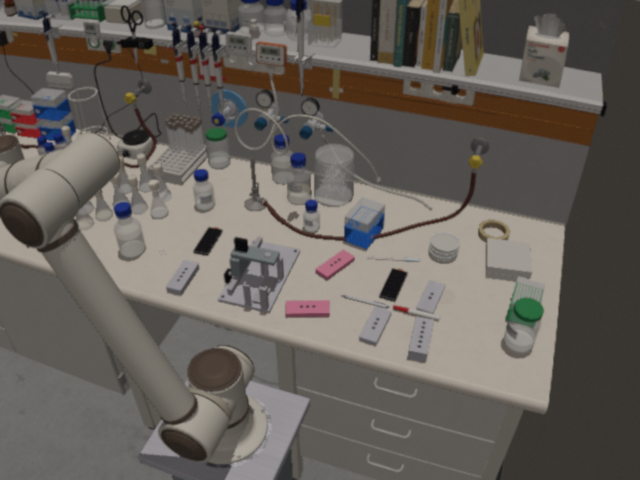

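```bash
python3 - <<'E'
import cv2,numpy as np
a=cv2.imread("pics/scene0.png"); 
c1=cv2.resize(a[190:330,140:320],None,fx=4.4,fy=4.2,interpolation=cv2.INTER_CUBIC)
c2=cv2.resize(a[270:410,340:500],None,fx=5,fy=4.2,interpolation=cv2.INTER_CUBIC)
cv2.imwrite("pics/c1.png",cv2.resize(a[190:320,140:320],(792,572),interpolation=cv2.INTER_CUBIC))
cv2.imwrite("pics/c2.png",cv2.resize(a[275:405,335:515],(792,572),interpolation=cv2.INTER_CUBIC))
E
```

```text
(no output)
```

View pics/c1.png

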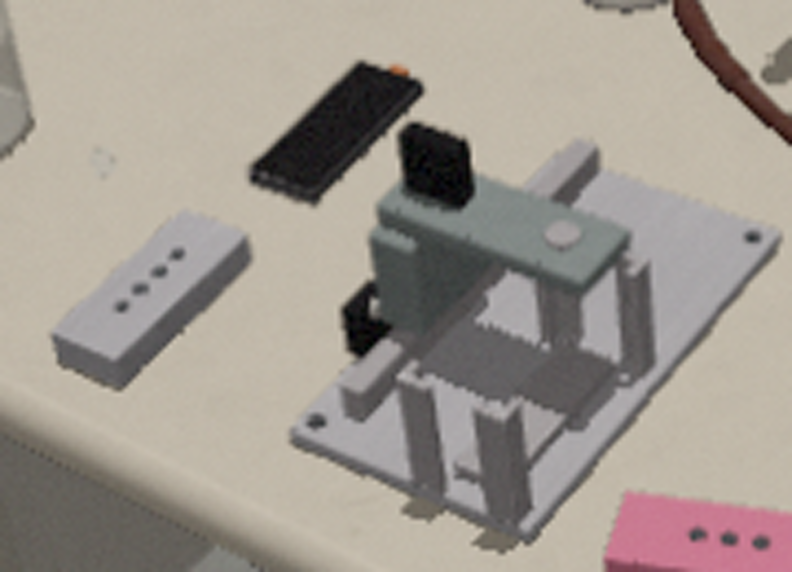

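View pics/c2.png

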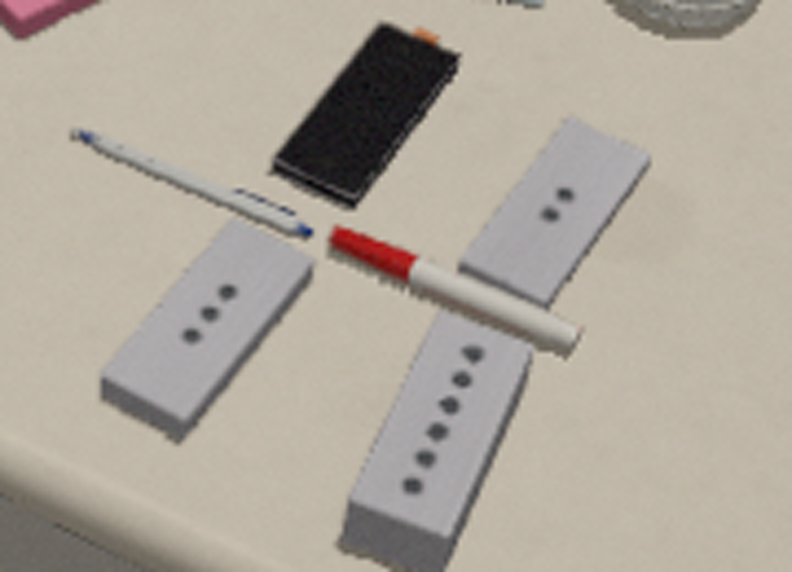

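```bash
cat >> h.py <<'E'
def fit(P,M):
    P=np.array(P)[:,:2];M=np.array(M,float);a,b=P-P.mean(0),M-M.mean(0)
    th=np.arctan2((b[:,0]*a[:,1]-b[:,1]*a[:,0]).sum(),(a*b).sum()); c,s=np.cos(th),np.sin(th); Q=np.array([[c,-s],[s,c]])
    t=P.mean(0)-Q@M.mean(0); return t,th,np.abs(P-(M@Q.T+t)).max()
PL=[[62,25],[62,-25],[-62,-25],[-62,25]] # far-left, far-right, near-right, near-left
E
python3 - <<'E'
from h import *
c=cam("scene")
o1,o2=np.array([140,190]),np.array([335,275])
def g(n,o,uv,z,M=PL): print(n,fit(p2w(c,o+np.array(uv)/4.4,z),M))
g("A",o1,[(360,60),(423,90),(316,195),(251,168)],12)
g("p24",o1,[(182,211),(249,240),(120,362),(53,337)],24)
g("B",o2,[(380,23),(459,60),(353,196),(274,163)],12)
g("p18",o2,[(235,220),(313,265),(180,415),(102,375)],18)
g("p36",o2,[(440,305),(533,350),(445,545),(350,500)],36)
g("p12",o2,[(570,118),(650,158),(548,303),(460,265)],12)
g("frame",o1,[(780,237),(530,535),(293,433)],12,[[205,-40],[-70,-40],[-70,120]])
# wrist camera check at home of known scene points
E
```

```text
A (array([593.15232086, 349.59391762]), np.float64(0.06178150268032726), np.float64(6.448194951670757))
p24 (array([411.41815671, 338.82052187]), np.float64(0.06417701552598012), np.float64(3.124254243070993))
B (array([ 599.09969902, -254.26165923]), np.float64(-0.04784517317699691), np.float64(2.4414828420480035))
p18 (array([ 425.03502594, -248.71981987]), np.float64(-0.0986051675706268), np.float64(3.8664408880555925))
p36 (array([ 411.43794414, -378.23840109]), np.float64(0.06478378335067884), np.float64(3.520824983559521))
p12 (array([ 584.3559367 , -369.70405777]), np.float64(-0.07787172845122245), np.float64(2.6895918041516325))
frame (array([443.35034426,  85.36934592]), np.float64(0.04833599319777962), np.float64(3.889921874416814))
```

```bash
cat >> h.py <<'E'
def plan(x,y,z,yaw):
    s=arm.read_state(); q=R.from_quat(s["ee_rot"]).as_matrix(); d=q.T@(np.array([x,y,z])-s["position"])
    y0=np.arctan2(q[1,0],q[0,0]); r=np.degrees((y0-yaw+np.pi)%(2*np.pi)-np.pi)
    print("shift",d.round(1),"roll",r.round(2),"pos",s["position"].round(1),"yaw",y0.round(4),"tilt",q[2,:2].round(4),"t",s["clock"].round(1))
E
python3 -c "
from h import *
plan(470,110,290,.048)"
```

```text
Traceback (most recent call last):
  File "h.py", line 27, in plan
    print("shift",d.round(1),"roll",r.round(2),"pos",s["position"].round(1),"yaw",y0.round(4),"tilt",q[2,:2].round(4),"t",s["clock"].round(1))
                                                                                                                          ^^^^^^^^^^^^^^^^
AttributeError: 'float' object has no attribute 'round'
```

```bash
sed -i 's/s\["clock"\].round(1)/round(s["clock"],1)/' h.py; python3 -c "
from h import *
plan(430,100,300,.048)"
```

```text
shift [390.  417.6 -68.8] roll -17.64 pos [160.4 603.6 230.5] yaw -0.2599 tilt [0.0001 0.0017] t 0.1
```

Emit:
{"op": "drive_tool", "data": {"targets": [[-1,390,418,-69,-17.6],[-1,390,418,-69,-17.6],[-1,390,418,-69,-17.6],[-1,390,418,-69,-17.6],[-1,390,418,-69,-17.6],[-1,390,418,-69,-17.6],[-1,390,418,-69,-17.6],[-1,390,418,-69,-17.6],[-1,390,418,-69,-17.6],[-1,390,418,-69,-17.6],[-1,390,418,-69,-17.6],[-1,390,418,-69,-17.6]]}}

```text
clock: 1.35
position: [430.8, 97.1, 300.8]
ee_rot: [1.0, 0.022, 0.0, -0.0]
contact_force: [0.1, 0.8, -0.7]
gripper_width: 85.6
grasp_force: 0.0
```

Emit:
{"op": "drive_tool", "data": {"targets": [[-1,0,0,0,0],[-1,0,0,0,0]]}}

```text
clock: 1.55
position: [429.9, 99.4, 300.0]
ee_rot: [1.0, 0.023, -0.0, -0.0]
contact_force: [-1.5, 1.2, -0.2]
gripper_width: 85.7
grasp_force: 0.0
```

```bash
python3 - <<'E'
from h import *
s=arm.read_state(); im=arm.get_image("wrist"); cv2.imwrite("pics/w1.png",im); np.save("w1.npy",s,allow_pickle=True)
plan(430,100,300,.048)
c=cam("wrist",s); th=.048;Q=np.array([[np.cos(th),-np.sin(th)],[np.sin(th),np.cos(th)]])
print(w2p(c,[[*(Q@p+[443.4,85.4]),z] for p,z in (([0,80],156),([205,-40],12),([-70,-40],12),([-70,120],12),([205,120],12))]))
E
```

```text
shift [ 0.3 -0.  -0. ] roll -0.05 pos [429.7 100.  300. ] yaw 0.0471 tilt [-0.0007 -0.    ] t 1.6
[[229.42246871 208.14890469]
 [377.0317025  -33.44063581]
 [369.62520251 243.44736131]
 [225.27671646 243.75430226]
 [209.42202329 -31.81457013]]
```

View pics/w1.png

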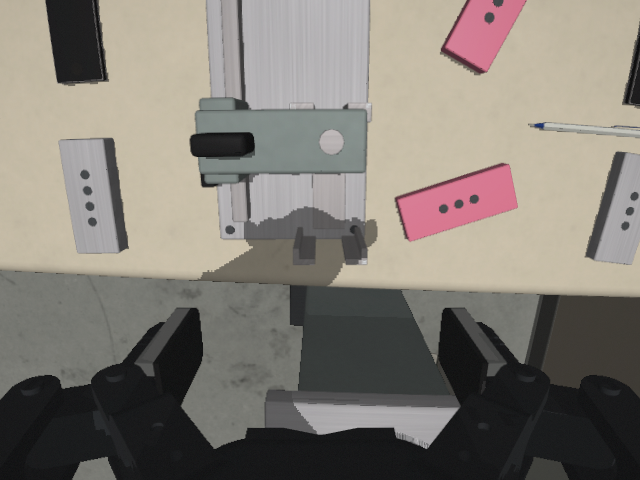

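```bash
python3 - <<'E'
from h import *
s=np.load("w1.npy",allow_pickle=True).item(); c=cam("wrist",s)
f=fit(p2w(c,[(219,239),(367,238),(371,0)],12),[[-70,120],[-70,-40],[205-31,-40]]);print("frame rough",f)
w=p2w(c,[(219,239),(367,238),(207,0),(369,0)],12);print(w)
print("holes",p2w(c,[(230,230),(354,230)],12))
print("bar corners",p2w(c,[(196,111),(366,110),(366,173),(199,170)],116))
print("fin top",p2w(c,[(191,134),(254,134),(254,155),(191,155)],156))
print("guide tops near inner/outer",p2w(c,[(293,263),(314,263),(345,263),(367,263)],92))
print("p24",fit(p2w(c,[(60,141),(114,138),(122,252),(75,254)],24),PL),"\nA",p2w(c,[(58,83),(105,80)],12),"p18",p2w(c,[(624,153)],18))
E
```

```text
frame rough (array([447.35596771,  90.5966007 ]), np.float64(0.045302789137481855), np.float64(3.188547597121783))
[[372.90423826 208.79005065  12.        ]
 [381.5169006   45.48387552  12.        ]
 [613.6267609  217.47437041  12.        ]
 [619.69021882  60.94377725  12.        ]]
holes [[383.76751956 196.37250476  12.        ]
 [389.95007246  60.43772922  12.        ]]
bar corners [[506.79120257 199.369169   116.        ]
 [512.96599039  67.82852078 116.        ]
 [464.51574654  64.26950353 116.        ]
 [461.09729838 198.2350573  116.        ]]
fin top [[490.72835813 191.46598013 156.        ]
 [492.31830406 147.7586335  156.        ]
 [478.05067655 147.67329076 156.        ]
 [476.36080207 191.92618743 156.        ]]
guide tops near inner/outer [[377.10898556 121.80149904  92.        ]
 [377.99186542 102.64289134  92.        ]
 [379.27933842  74.36445987  92.        ]
 [380.183192    54.26210298  92.        ]]
p24 (array([415.576991  , 341.91686634]), np.float64(0.013877739109903581), np.float64(5.21486608906838)) 
A [[533.28024491 375.27341809  12.        ]
 [536.68078803 324.01641833  12.        ]] p18 [[ 490.73461579 -224.41700205   18.        ]]
```

```bash
python3 -c "
from h import *
plan(449,169,200,.05)
plan(449,169,130,.05);print(arm.read_state()['joints'].round(2))"
```

```text
shift [ 22.6 -68.1  99.9] roll -0.16 pos [429.7 100.  300. ] yaw 0.0471 tilt [-0.0007 -0.    ] t 1.6
shift [ 22.6 -68.1 169.9] roll -0.16 pos [429.7 100.  300. ] yaw 0.0471 tilt [-0.0007 -0.    ] t 1.6
[ 0.6   0.02 -0.29 -0.   -1.26  1.02]
```

Emit:
{"op": "drive_tool", "data": {"targets": [[1,23,-68,60,-0.2],[1,23,-68,100,-0.2],[1,23,-68,140,-0.2],[1,23,-68,165,-0.2],[1,23,-68,170,-0.2],[1,23,-68,170,-0.2],[1,28,-68,170,-0.2],[1,36,-68,170,-0.2],[1,44,-68,170,-0.2]]}}

```text
clock: 2.5
position: [472.0, 170.4, 132.2]
ee_rot: [1.0, 0.025, 0.001, -0.001]
contact_force: [-1.4, 0.2, 0.4]
gripper_width: 0.1
grasp_force: 0.8
```

Emit:
{"op": "drive_tool", "data": {"targets": [[1,10,0,0,0],[1,20,0,0,0],[1,30,0,0,0],[1,40,0,0,0],[1,50,0,0,0],[1,60,0,0,0],[1,70,0,0,0],[1,80,0,0,0],[1,90,0,0,0],[1,96,0,0,0],[1,101,0,0,0]]}}

```text
clock: 3.6
position: [572.2, 175.0, 130.1]
ee_rot: [1.0, 0.025, -0.0, 0.0]
contact_force: [-1.8, -0.9, 1.1]
gripper_width: 0.4
grasp_force: 0.7
```

Emit:
{"op": "drive_tool", "data": {"targets": [[1,3,0,0,0],[1,6,0,0,0],[1,6,0,0,0],[1,2,0,0,0],[1,-10,0,-40,0],[-1,-30,-20,-80,0],[-1,-50,-60,-80,0],[-1,-70,-100,-80,0],[-1,-80,-140,-80,0],[-1,-80,-160,-80,0],[-1,-80,-160,-80,0],[-1,-80,-160,-80,0]]}}

```text
clock: 4.8
position: [483.6, 330.8, 210.2]
ee_rot: [1.0, 0.026, -0.0, 0.0]
contact_force: [0.1, 0.4, -1.6]
gripper_width: 85.3
grasp_force: 0.0
```

Emit:
{"op": "drive_tool", "data": {"targets": [[-1,0,0,0,0],[-1,0,0,0,0]]}}

```text
clock: 5.0
position: [484.0, 329.6, 210.3]
ee_rot: [1.0, 0.025, -0.0, 0.0]
contact_force: [0.1, -0.2, -0.4]
gripper_width: 85.7
grasp_force: 0.0
```

```bash
python3 - <<'E'
from h import *
s=arm.read_state(); im=arm.get_image("wrist"); cv2.imwrite("pics/w2.png",im); np.save("w2.npy",s,allow_pickle=True)
plan(430,100,300,.048)
E
```

```text
shift [-65.3 226.7 -89.6] roll 0.07 pos [484.  329.7 210.4] yaw 0.0493 tilt [-0.  0.] t 5.0
```

View pics/w2.png

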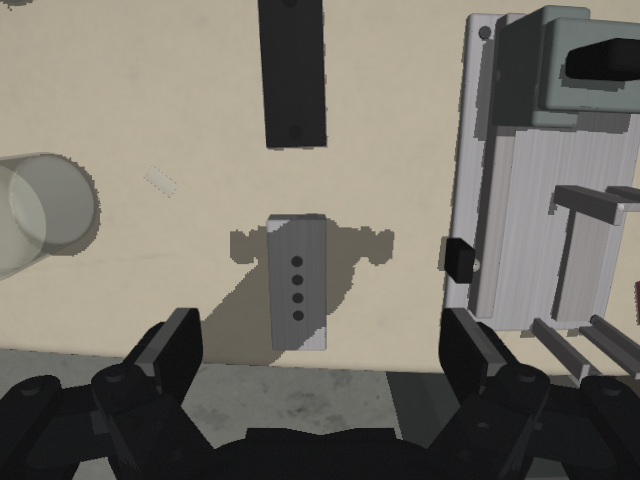

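```bash
python3 - <<'E'
from h import *
s=np.load("w2.npy",allow_pickle=True).item(); c=cam("wrist",s)
w=p2w(c,[(267,146),(326,146),(260,0),(324,0)],12); print(w)
t=((w[2]-w[0])+(w[3]-w[1]))/2; th=np.arctan2(t[1],t[0]); cen=(w[0]+w[1])/2+62*np.array([np.cos(th),np.sin(th),0]); print(cen,th)
plan(cen[0],cen[1],100,th)
print("frame -x+y base corner",p2w(c,[(443,330)],12), "hole",p2w(c,[(485,33)],12))
E
```

```text
[[535.33364515 375.8702439   12.        ]
 [537.63566244 327.44019233  12.        ]
 [645.55858825 383.60585252  12.        ]
 [647.68340008 334.7638565   12.        ]]
[598.34026641 355.88407001  12.        ] 0.06826028576385333
shift [115.5 -20.6 110.4] roll -1.09 pos [484.  329.7 210.4] yaw 0.0493 tilt [-0.  0.] t 5.0
frame -x+y base corner [[374.52963719 208.05874778  12.        ]] hole [[632.19569046 207.61882418  12.        ]]
```

Emit:
{"op": "drive_tool", "data": {"targets": [[-1,50,-9,40,-0.5],[-1,100,-18,80,-1.1],[-1,115.5,-20.6,120,-1.1],[-1,115.5,-20.6,160,-1.1],[-1,115.5,-20.6,190,-1.1],[-1,115.5,-20.6,205,-1.1],[-1,115.5,-20.6,210,-1.1],[-1,115.5,-20.6,210,-1.1],[1,115.5,-20.6,210,-1.1],[1,115.5,-20.6,210,-1.1],[1,115.5,-20.6,210,-1.1],[1,115.5,-20.6,210,-1.1]]}}

```text
clock: 6.25
position: [599.0, 358.3, 3.1]
ee_rot: [0.999, 0.035, 0.002, -0.001]
contact_force: [-2.6, 0.2, 6.1]
gripper_width: 47.8
grasp_force: 62.6
```

Emit:
{"op": "drive_tool", "data": {"targets": [[1,0,0,0,0],[1,0,0,0,0],[1,0,0,0,0]]}}

```text
clock: 6.55
position: [599.0, 358.3, 3.1]
ee_rot: [0.999, 0.036, 0.002, -0.001]
contact_force: [-2.1, 0.1, 6.3]
gripper_width: 48.1
grasp_force: 62.6
```

```bash
python3 -c "
from h import *
plan(385,90,300,.048)"
```

```text
shift [-231.4  251.8 -298.3] roll 1.32 pos [599.  358.3   3.1] yaw 0.071 tilt [ 0.0036 -0.0022] t 6.5
```

Emit:
{"op": "drive_tool", "data": {"targets": [[1,0,0,-20,0],[1,0,0,-60,0],[1,0,0,-110,0],[1,0,0,-160,0],[1,-20,20,-200,0],[1,-50,55,-230,0.5],[1,-85,90,-250,1],[1,-120,130,-280,1.3],[1,-150,165,-300,1.3],[1,-180,200,-300,1.3],[1,-210,230,-300,1.3],[1,-231,252,-300,1.3]]}}

```text
clock: 7.75
position: [382.6, 87.5, 300.6]
ee_rot: [1.0, 0.023, 0.0, -0.001]
contact_force: [0.5, 0.2, -1.2]
gripper_width: 48.0
grasp_force: 62.3
```

Emit:
{"op": "drive_tool", "data": {"targets": [[1,0,0,0,0],[1,0,0,0,0],[1,0,0,0,0]]}}

```text
clock: 8.05
position: [385.4, 90.1, 300.4]
ee_rot: [1.0, 0.024, 0.0, -0.0]
contact_force: [0.3, 0.2, -1.8]
gripper_width: 47.7
grasp_force: 62.4
```

```bash
python3 - <<'E'
from h import *
s=arm.read_state(); im=arm.get_image("wrist"); np.save("w3.npy",s,allow_pickle=True)
cv2.imwrite("pics/w3full.png",im);plan(385,90,300,.048); print(s["gripper_width"],s["grasp_force"])
cv2.imwrite("pics/w3.png",cv2.resize(im[0:400,150:470],None,fx=1.5,fy=1.5,interpolation=cv2.INTER_CUBIC))
E
```

```text
shift [-0.6  0.2  0.2] roll -0.02 pos [385.6  90.2 300.2] yaw 0.0477 tilt [-0.0002 -0.0001] t 8.1
47.718687944277896 62.356295585632324
```

View pics/w3.png

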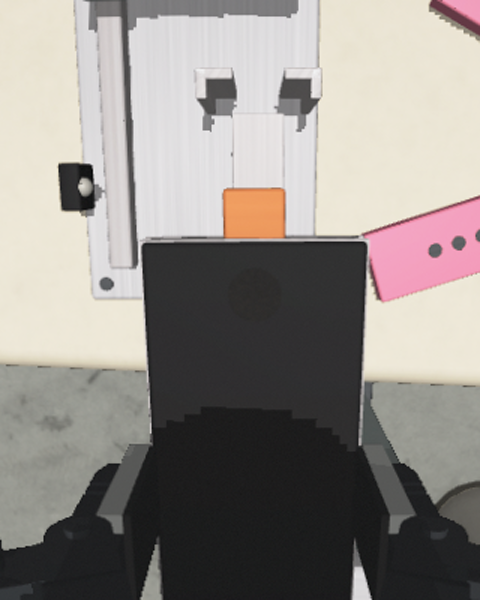

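```bash
python3 - <<'E'
from h import *
s=np.load("w3.npy",allow_pickle=True).item(); c=cam("wrist",s)
g=lambda L:np.array(L,float)/1.5+[150,0]
w=p2w(c,g([(195,69),(235,68),(284,68),(322,67)]),92); print(w)
print(fit(w,[[71,34],[71,14],[71,-14],[71,-34]]))
print("base/rail",p2w(c,g([(77,0),(93,297),(320,0),(315,235)]),12),p2w(c,g([(96,0),(110,267),(122,0),(131,267)]),34))
P=p2w(c,g([(142,243),(367,240),(224,188),(285,188)]),[309.1,309.1,303,303]); q=R.from_quat(s["ee_rot"]).as_matrix()
print("plate in tool",(P-s["position"])@q)
E
```

```text
[[516.02029554 128.64621219  92.        ]
 [517.44859545 107.28764662  92.        ]
 [518.71415092  81.13572364  92.        ]
 [520.30535384  60.86928677  92.        ]]
(array([447.25464533,  90.14835719]), np.float64(0.06111352926701153), np.float64(1.1709347756170416))
base/rail [[569.28084769 214.38711586  12.        ]
 [374.07733829 206.26616993  12.        ]
 [575.45120317  57.5269256   12.        ]
 [425.1364904   50.36396566  12.        ]] [[563.84089547 196.43595827  34.        ]
 [399.29332766 188.54991602  34.        ]
 [564.25732781 180.37032124  34.        ]
 [399.89962477 174.35321858  34.        ]]
plate in tool [[ 59.67814306 -24.8143856   -8.64740224]
 [ 60.33896755  24.25231321  -8.67208076]
 [ 71.21864344  -7.06231864  -2.55162496]
 [ 71.22194997   6.52417073  -2.55853319]]
```

```bash
python3 -c "
from h import *
plan(450,91.2,110,.046)"
```

```text
shift [ 64.5   2.1 190.2] roll 0.1 pos [385.6  90.2 300.2] yaw 0.0477 tilt [-0.0002 -0.0001] t 8.1
```

Emit:
{"op": "drive_tool", "data": {"targets": [[1,40,1,20,0],[1,64.5,2,60,0.1],[1,64.5,2,110,0.1],[1,64.5,2,150,0.1],[1,64.5,2,180,0.1],[1,64.5,2,190,0.1],[1,64.5,2,190,0.1],[1,64.5,2,190,0.1],[1,64.5,2,190,0.1]]}}

```text
clock: 9.0
position: [451.0, 91.5, 112.0]
ee_rot: [1.0, 0.023, 0.002, -0.001]
contact_force: [1.2, 0.4, -1.5]
gripper_width: 47.8
grasp_force: 65.4
```

Emit:
{"op": "drive_tool", "data": {"targets": [[1,0,0,7,0],[1,0,0,14,0],[1,0,0,20,0],[1,0,0,24,0],[1,0,0,24,0]]}}

```text
clock: 9.5
position: [449.2, 90.4, 85.5]
ee_rot: [1.0, 0.023, -0.001, 0.0]
contact_force: [-0.2, -0.4, -1.4]
gripper_width: 48.2
grasp_force: 65.4
```

Emit:
{"op": "drive_tool", "data": {"targets": [[1,0,0,10,0],[1,0,0,20,0],[1,0,0,30,0],[1,0,0,40,0],[1,0,0,48,0],[1,0,0,54,0],[1,0,0,58,0],[1,0,0,60,0],[1,0,0,60,0]]}}

```text
clock: 10.4
position: [449.7, 90.7, 26.2]
ee_rot: [1.0, 0.023, -0.0, 0.0]
contact_force: [-0.8, 0.2, -2.1]
gripper_width: 47.6
grasp_force: 65.4
```

Emit:
{"op": "drive_tool", "data": {"targets": [[1,0,0,1,0],[1,0,0,2,0],[1,0,0,2,0]]}}

```text
clock: 10.7
position: [450.0, 90.8, 25.1]
ee_rot: [1.0, 0.023, 0.0, -0.0]
contact_force: [-1.4, -0.8, 3.6]
gripper_width: 47.9
grasp_force: 65.9
```

Emit:
{"op": "drive_tool", "data": {"targets": [[-1,0,0,0,0],[-1,0,0,0,0],[-1,0,0,-5,0],[-1,0,0,-40,0],[-1,0,0,-90,0],[-1,0,0,-140,0],[-1,0,0,-190,0],[-1,0,0,-210,0],[-1,0,0,-210,0]]}}

```text
clock: 11.6
position: [451.4, 91.5, 238.6]
ee_rot: [1.0, 0.023, 0.004, -0.002]
contact_force: [-0.2, -0.3, -0.4]
gripper_width: 85.4
grasp_force: 0.0
```

```bash
python3 - <<'E'
from h import *
s=arm.read_state(); im=arm.get_image("wrist"); np.save("w4.npy",s,allow_pickle=True)
cv2.imwrite("pics/w4.png",im)
plan(500,-255,240,0)
E
```

```text
shift [ 34.2 347.9  -4.7] roll 2.61 pos [450.  91. 236.] yaw 0.0455 tilt [ 0.0036 -0.0023] t 11.7
```

View pics/w4.png

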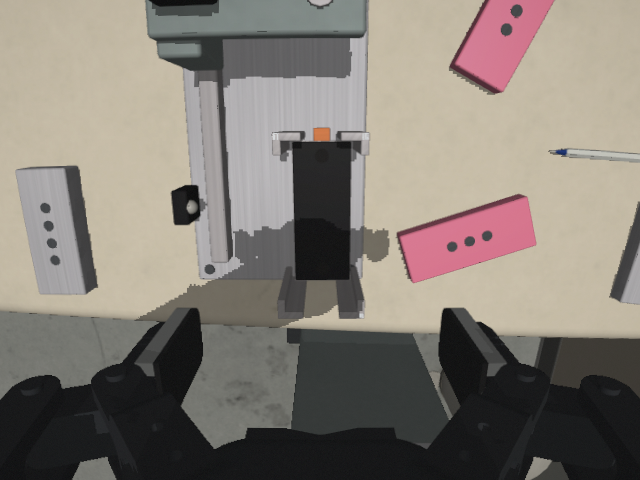

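Emit:
{"op": "drive_tool", "data": {"targets": [[-1,34,348,-5,2.6],[-1,34,348,-5,2.6],[-1,34,348,-5,2.6],[-1,34,348,-5,2.6],[-1,34,348,-5,2.6],[-1,34,348,-5,2.6],[-1,34,348,-5,2.6],[-1,34,348,-5,2.6],[-1,34,348,-5,2.6],[-1,34,348,-5,2.6]]}}

```text
clock: 12.65
position: [498.8, -254.7, 237.9]
ee_rot: [1.0, 0.0, -0.001, -0.0]
contact_force: [0.2, -0.1, 0.4]
gripper_width: 85.4
grasp_force: 0.0
```

```bash
python3 - <<'E'
from h import *
s=arm.read_state(); im=arm.get_image("wrist"); np.save("w5.npy",s,allow_pickle=True)
cv2.imwrite("pics/w5.png",im)
plan(500,-255,240,0)
E
```

```text
shift [ 1.   0.7 -1.6] roll 0.09 pos [ 499.  -254.3  238.4] yaw 0.0015 tilt [-0.0018 -0.0007] t 12.7
```

View pics/w5.png

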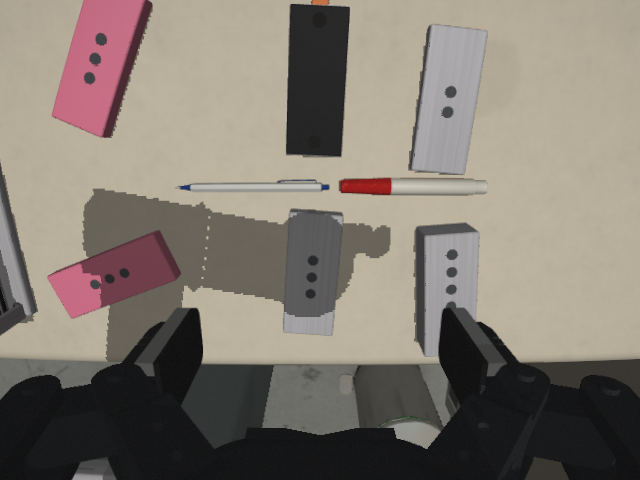

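```bash
python3 - <<'E'
from h import *
s=np.load("w5.npy",allow_pickle=True).item(); c=cam("wrist",s)
im=cv2.imread("pics/w5.png"); 
B=fit(p2w(c,[(291,5),(349,8),(341,156),(287,154)],12),PL); print("B",B)
print("p18",fit(p2w(c,[(290,216),(342,220),(332,334),(284,331)],18),PL),p2w(c,[(313,260),(311,277),(310,294)],18))
print("p36",p2w(c,[(417,232),(478,232),(425,355),(452,254),(452,272),(452,290)],36))
plan(*B[0],60,B[1])
cv2.imwrite("pics/c5.png",cv2.resize(im[195:375,270:500],None,fx=3.3,fy=3.3,interpolation=cv2.INTER_CUBIC))
E
```

```text
B (array([ 603.21411424, -251.59441631]), np.float64(-0.04301696208777933), np.float64(1.1543596999592864))
p18 (array([ 427.27531008, -246.58787968]), np.float64(-0.07069995817137806), np.float64(3.3319063478851376)) [[ 445.32559684 -247.77906149   18.        ]
 [ 428.15844844 -245.79526721   18.        ]
 [ 410.52219022 -244.72338986   18.        ]]
p36 [[ 477.66621427 -339.81415036   36.        ]
 [ 477.77659844 -394.54605483   36.        ]
 [ 353.63198466 -356.72104204   36.        ]
 [ 457.25091666 -372.98021712   36.        ]
 [ 439.98686302 -374.63201859   36.        ]
 [ 422.22360895 -376.36880056   36.        ]]
shift [104.5  -2.5 178.3] roll 2.55 pos [ 499.  -254.3  238.4] yaw 0.0015 tilt [-0.0018 -0.0007] t 12.7
```

View pics/c5.png

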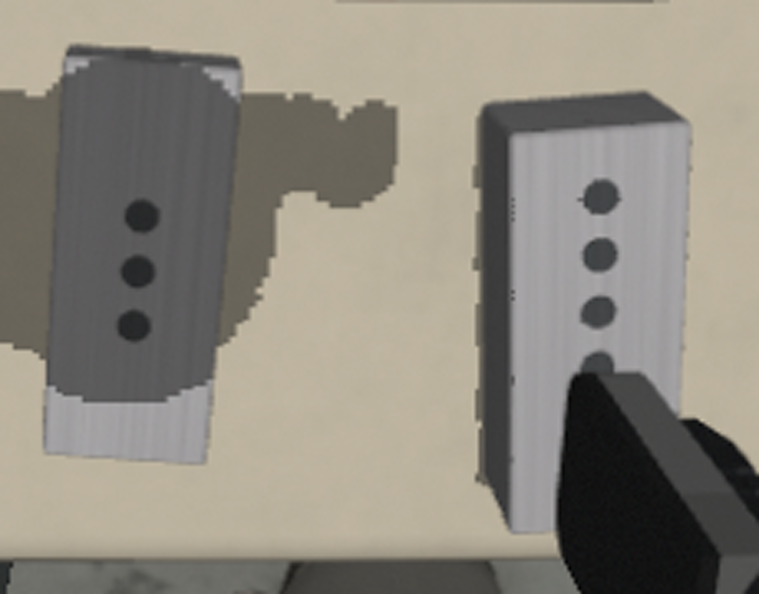

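Emit:
{"op": "drive_tool", "data": {"targets": [[-1,45,-1,40,2.5],[-1,90,-2,85,2.5],[-1,104.5,-2.5,130,2.5],[-1,104.5,-2.5,175,2.5],[-1,104.5,-2.5,215,2.5],[-1,104.5,-2.5,235,2.5],[-1,104.5,-2.5,238,2.5],[-1,104.5,-2.5,238,2.5],[1,104.5,-2.5,238,2.5],[1,104.5,-2.5,238,2.5],[1,104.5,-2.5,238,2.5],[1,104.5,-2.5,238,2.5]]}}

```text
clock: 13.9
position: [605.5, -253.1, 4.1]
ee_rot: [1.0, -0.021, 0.002, 0.0]
contact_force: [-1.5, 2.0, 6.1]
gripper_width: 47.4
grasp_force: 62.3
```

Emit:
{"op": "drive_tool", "data": {"targets": [[1,0,0,0,0],[1,0,0,0,0],[1,0,0,0,0]]}}

```text
clock: 14.2
position: [605.6, -253.1, 4.1]
ee_rot: [1.0, -0.021, 0.002, 0.0]
contact_force: [-0.6, 1.9, 6.8]
gripper_width: 47.7
grasp_force: 62.3
```

```bash
python3 - <<'E'
from h import *
s=np.load("w5.npy",allow_pickle=True).item(); c=cam("wrist",s)
g=lambda L:np.array(L,float)/3.3+[270,195]
print("p18",fit(p2w(c,g([(67,57),(241,68),(206,464),(45,453)]),18),PL))
print("p36",fit(p2w(c,g([(511,133),(690,122),(512,532)]),36),[PL[0],PL[1],PL[3]]), p2w(c,g([(601,197),(600,255),(598,311)]),36))
plan(450,91,240,.046)
E
```

```text
p18 (array([ 428.36830903, -246.85775806]), np.float64(-0.0716320078028925), np.float64(0.9121653501107403))
p36 (array([ 415.00386882, -376.46453182]), np.float64(0.08218140390161471), np.float64(1.1180135352321372)) [[ 456.59672078 -373.10473471   36.        ]
 [ 439.72835805 -374.44044992   36.        ]
 [ 422.99284575 -375.50525341   36.        ]]
shift [-169.1 -337.  -236.9] roll -5.09 pos [ 605.6 -253.1    4.1] yaw -0.0428 tilt [0.0044 0.0008] t 14.2
```

Emit:
{"op": "drive_tool", "data": {"targets": [[1,0,0,-20,0],[1,0,0,-60,0],[1,0,0,-110,0],[1,0,0,-160,0],[1,-20,-30,-200,-1],[1,-45,-75,-237,-2],[1,-70,-115,-237,-3],[1,-90,-160,-237,-4],[1,-110,-200,-237,-5.1],[1,-130,-245,-237,-5.1],[1,-150,-290,-237,-5.1],[1,-168,-337,-237,-5.1]]}}

```text
clock: 15.4
position: [450.5, 88.2, 239.0]
ee_rot: [1.0, 0.022, 0.001, -0.001]
contact_force: [1.3, 0.3, -1.4]
gripper_width: 47.7
grasp_force: 62.3
```

Emit:
{"op": "drive_tool", "data": {"targets": [[1,0,0,0,0],[1,0,0,0,0],[1,0,0,0,0]]}}

```text
clock: 15.7
position: [452.1, 86.4, 238.5]
ee_rot: [1.0, 0.022, 0.0, -0.0]
contact_force: [0.4, 0.3, -1.4]
gripper_width: 47.6
grasp_force: 62.4
```

```bash
python3 - <<'E'
from h import *
s=arm.read_state(); im=arm.get_image("wrist"); np.save("w6.npy",s,allow_pickle=True); cv2.imwrite("pics/w6.png",im)
for n in("w3full","w6"):
    a=cv2.imread(f"pics/{n}.png").astype(int); m=(a[...,2]>200)&(a[...,0]<110)&(a[...,1]<180)&(a[...,1]>90); r,k=np.where(m); print(n,r.min(),r.max(),k.min(),k.max(),m.sum())
print(s["gripper_width"]);plan(451,91,120,.046)
E
```

```text
w3full 126 158 299 339 1270
w6 126 158 301 340 1283
47.56643630983976
shift [ -1.   -5.1 118.4] roll -0.12 pos [452.2  86.  238.4] yaw 0.0439 tilt [-0. -0.] t 15.8
```

Emit:
{"op": "drive_tool", "data": {"targets": [[1,-2,-5,40,-0.1],[1,-2,-5,80,-0.1],[1,-2,-5,110,-0.1],[1,-2,-5,120,-0.1],[1,-2,-5,120,-0.1],[1,-2,-5,120,-0.1],[1,-2,-5,128,-0.1],[1,-2,-5,136,-0.1],[1,-2,-5,144,-0.1],[1,-2,-5,150,-0.1],[1,-2,-5,153,-0.1]]}}

```text
clock: 16.85
position: [449.6, 91.7, 84.5]
ee_rot: [1.0, 0.024, -0.001, 0.0]
contact_force: [0.5, -0.2, -1.9]
gripper_width: 47.8
grasp_force: 62.5
```

Emit:
{"op": "drive_tool", "data": {"targets": [[1,0,0,10,0],[1,0,0,20,0],[1,0,0,30,0],[1,0,0,38,0],[1,0,0,44,0],[1,0,0,46,0],[1,0,0,47,0]]}}

```text
clock: 17.55
position: [450.0, 91.8, 38.1]
ee_rot: [1.0, 0.024, -0.0, 0.0]
contact_force: [0.7, -0.7, -0.8]
gripper_width: 47.8
grasp_force: 62.5
```

Emit:
{"op": "drive_tool", "data": {"targets": [[1,0,0,1,0],[1,0,0,1.5,0],[1,0,0,1.5,0]]}}

```text
clock: 17.85
position: [450.0, 91.8, 38.0]
ee_rot: [1.0, 0.024, 0.0, -0.0]
contact_force: [-4.0, 0.1, 6.4]
gripper_width: 47.8
grasp_force: 63.4
```

Emit:
{"op": "drive_tool", "data": {"targets": [[-1,0,0,0,0],[-1,0,0,0,0],[-1,0,0,-5,0],[-1,0,0,-40,0],[-1,0,0,-90,0],[-1,0,0,-140,0],[-1,0,0,-190,0],[-1,15,60,-203,1.5],[-1,25,130,-203,2.5]]}}

```text
clock: 18.75
position: [476.2, -3.5, 242.5]
ee_rot: [1.0, 0.004, 0.004, -0.001]
contact_force: [0.0, -0.2, -0.7]
gripper_width: 85.5
grasp_force: 0.0
```

```bash
python3 - <<'E'
from h import *
plan(499,-254.3,238.4,.0015)
E
```

```text
shift [ 20.9 251.    3.7] roll 0.35 pos [476.2  -3.5 242.5] yaw 0.0076 tilt [ 0.008  -0.0021] t 18.8
```

Emit:
{"op": "drive_tool", "data": {"targets": [[-1,0,0,0,0],[-1,0,0,0,0],[-1,0,0,0,0]]}}

```text
clock: 19.05
position: [474.0, -3.6, 238.6]
ee_rot: [1.0, 0.002, -0.0, -0.0]
contact_force: [0.9, -0.2, 0.4]
gripper_width: 85.7
grasp_force: 0.0
```

```bash
python3 - <<'E'
from h import *
plan(499,-254.3,238.4,.0015)
E
```

```text
shift [2.400e+01 2.508e+02 2.000e-01] roll 0.15 pos [474.   -3.6 238.6] yaw 0.0042 tilt [-0.0003 -0.0001] t 19.1
```

Emit:
{"op": "drive_tool", "data": {"targets": [[-1,24,251,0,0.2],[-1,24,251,0,0.2],[-1,24,251,0,0.2],[-1,24,251,0,0.2],[-1,24,251,0,0.2],[-1,24,251,0,0.2],[-1,24,251,0,0.2],[-1,24,251,0,0.2],[-1,24,251,0,0.2]]}}

```text
clock: 19.95
position: [499.4, -253.1, 238.9]
ee_rot: [1.0, 0.002, 0.0, -0.0]
contact_force: [-0.3, -0.2, 0.4]
gripper_width: 85.5
grasp_force: 0.0
```

```bash
python3 - <<'E'
from h import *
s=arm.read_state(); im=arm.get_image("wrist"); cv2.imwrite("pics/w7.png",im); np.save("w7.npy",s,allow_pickle=True)
a=cv2.imread("pics/w5.png")
f=lambda x:cv2.cvtColor(x,cv2.COLOR_BGR2GRAY).astype(np.float32)
for n,(y0,y1,x0,x1) in {"p36":(215,300,405,490),"p18":(200,340,275,350),"p12":(15,180,400,495)}.items(): print(n,cv2.phaseCorrelate(f(a[y0:y1,x0:x1]),f(im[y0:y1,x0:x1])))
plan(415,-376.5,60,.0822)
E
```

```text
p36 ((0.642066925419627, 0.8354072215542274), 0.937113417637201)
p18 ((0.48270089826716855, 1.2054887517420099), 0.8977169912832754)
p12 ((1.0212348952585728, 1.53967465363759), 0.7232923158892879)
shift [-84.9 123.  179. ] roll -4.53 pos [ 499.5 -253.2  239. ] yaw 0.0031 tilt [ 0.0004 -0.    ] t 20.0
```

Emit:
{"op": "drive_tool", "data": {"targets": [[-1,-30,43,0,-1.5],[-1,-60,86,20,-3],[-1,-85,123,60,-4.5],[-1,-85,123,110,-4.5],[-1,-85,123,160,-4.5],[-1,-85,123,200,-4.5],[-1,-85,123,225,-4.5],[-1,-85,123,234,-4.5],[-1,-85,123,234,-4.5],[1,-85,123,234,-4.5],[1,-85,123,234,-4.5],[1,-85,123,234,-4.5]]}}

```text
clock: 21.2
position: [415.6, -378.3, 7.0]
ee_rot: [0.999, 0.04, 0.002, 0.001]
contact_force: [-0.5, 0.1, -2.3]
gripper_width: 48.9
grasp_force: 63.5
```

Emit:
{"op": "drive_tool", "data": {"targets": [[1,0,0,0,0],[1,0,0,0,0],[1,0,0,0,0]]}}

```text
clock: 21.5
position: [415.6, -378.3, 6.9]
ee_rot: [0.999, 0.04, 0.002, 0.001]
contact_force: [-0.3, 1.8, 7.6]
gripper_width: 49.0
grasp_force: 64.6
```

```bash
python3 - <<'E'
from h import *
plan(450,91,260,.046)
E
```

```text
shift [  72.4 -464.6 -253.8] roll 1.92 pos [ 415.6 -378.3    6.9] yaw 0.0794 tilt [0.0034 0.0021] t 21.5
```

Emit:
{"op": "drive_tool", "data": {"targets": [[1,0,0,-15,0],[1,0,0,-50,0],[1,0,0,-100,0],[1,0,0,-150,0],[1,0,0,-200,0],[1,5,-30,-235,0.3],[1,12,-70,-254,0.6],[1,20,-115,-254,0.9],[1,27,-160,-254,1.2],[1,34,-205,-254,1.5],[1,41,-250,-254,1.9],[1,48,-295,-254,1.9]]}}

```text
clock: 22.7
position: [437.7, -78.2, 258.9]
ee_rot: [1.0, 0.022, 0.0, -0.0]
contact_force: [0.7, 1.2, -3.7]
gripper_width: 49.2
grasp_force: 63.7
```

Emit:
{"op": "drive_tool", "data": {"targets": [[1,7,-45,0,0],[1,14,-90,0,0],[1,20,-130,0,0],[1,24,-160,0,0],[1,24,-168,0,0],[1,24,-168,0,0],[1,24,-168,0,0],[1,24,-168,0,0]]}}

```text
clock: 23.5
position: [454.8, 87.8, 258.7]
ee_rot: [1.0, 0.022, -0.0, 0.0]
contact_force: [1.0, -0.0, -1.7]
gripper_width: 49.4
grasp_force: 63.6
```

```bash
python3 - <<'E'
from h import *
s=arm.read_state(); im=arm.get_image("wrist"); np.save("w8.npy",s,allow_pickle=True); cv2.imwrite("pics/w8.png",im)
print(s["gripper_width"],s["grasp_force"]);plan(450,91,130,.046)
cv2.imwrite("pics/w8c.png",cv2.resize(im[0:400,150:470],None,fx=1.5,fy=1.5,interpolation=cv2.INTER_CUBIC))
E
```

```text
49.393840808852005 63.600568771362305
shift [ -4.7  -3.4 128.7] roll -0.12 pos [454.9  87.8 258.7] yaw 0.0439 tilt [-0.0002  0.    ] t 23.6
```

View pics/w8c.png

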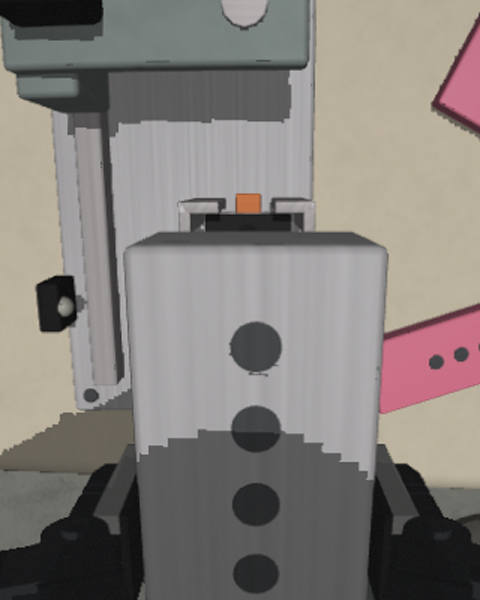

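```bash
python3 - <<'E'
from h import *
s=np.load("w8.npy",allow_pickle=True).item(); c=cam("wrist",s); q=R.from_quat(s["ee_rot"]).as_matrix()
g=lambda L:np.array(L,float)/1.5+[150,0]
z0=s["position"][2]-6
print((p2w(c,g([(125,248),(389,248),(140,233),(375,233),(256,347),(256,428),(256,505)]),z0+np.array([36,36,0,0,36,36,36]))-s["position"])@q)
E
```

```text
[[ 6.07555119e+01 -2.40902328e+01 -3.00199427e+01]
 [ 6.07709167e+01  2.45143113e+01 -3.00172799e+01]
 [ 6.07201479e+01 -2.78708291e+01  5.97986236e+00]
 [ 6.07409414e+01  2.87722558e+01  5.98296468e+00]
 [ 4.18853833e+01  3.36982910e-02 -3.00128358e+01]
 [ 2.51656666e+01  4.43119842e-02 -3.00077113e+01]
 [ 7.86810749e+00  5.56617124e-02 -3.00024097e+01]]
```

Emit:
{"op": "drive_tool", "data": {"targets": [[1,-5,-3.4,40,-0.1],[1,-5,-3.4,80,-0.1],[1,-5,-3.4,115,-0.1],[1,-5,-3.4,130,-0.1],[1,-5,-3.4,135,-0.1],[1,-5,-3.4,140,-0.1],[1,-5,-3.4,140,-0.1],[1,-5,-3.4,148,-0.1],[1,-5,-3.4,156,-0.1],[1,-5,-3.4,164,-0.1],[1,-5,-3.4,170,-0.1],[1,-5,-3.4,173,-0.1]]}}

```text
clock: 24.75
position: [449.6, 91.9, 84.9]
ee_rot: [1.0, 0.024, -0.001, 0.0]
contact_force: [-0.2, -0.3, -3.1]
gripper_width: 49.2
grasp_force: 63.5
```

Emit:
{"op": "drive_tool", "data": {"targets": [[1,0,0,8,0],[1,0,0,16,0],[1,0,0,23,0],[1,0,0,28,0],[1,0,0,31,0],[1,0,0,32,0],[1,0,0,32,0]]}}

```text
clock: 25.45
position: [450.1, 92.1, 53.7]
ee_rot: [1.0, 0.024, 0.0, -0.0]
contact_force: [-0.2, -0.5, -2.7]
gripper_width: 49.1
grasp_force: 63.5
```

Emit:
{"op": "drive_tool", "data": {"targets": [[1,0,0,1,0],[1,0,0,1.5,0],[1,0,0,1.5,0]]}}

```text
clock: 25.75
position: [450.3, 92.2, 52.9]
ee_rot: [1.0, 0.024, 0.0, -0.0]
contact_force: [-2.0, 0.9, 3.9]
gripper_width: 49.5
grasp_force: 64.4
```

Emit:
{"op": "drive_tool", "data": {"targets": [[-1,0,0,0,0],[-1,0,0,0,0],[-1,0,0,-5,0],[-1,0,0,-40,0],[-1,0,0,-90,0],[-1,0,0,-140,0],[-1,0,0,-186,0],[-1,10,40,-186,1],[-1,20,90,-186,2],[-1,30,140,-186,2.5],[-1,33,190,-186,2.5],[-1,33,240,-186,2.5]]}}

```text
clock: 26.95
position: [494.5, -146.0, 238.6]
ee_rot: [1.0, 0.002, 0.001, 0.0]
contact_force: [1.5, -0.7, -0.4]
gripper_width: 85.6
grasp_force: 0.0
```

Emit:
{"op": "drive_tool", "data": {"targets": [[-1,0,50,0,0],[-1,0,100,0,0],[-1,0,105,0,0],[-1,0,108,0,0],[-1,0,108,0,0],[-1,0,108,0,0],[-1,0,108,0,0]]}}

```text
clock: 27.65
position: [494.9, -250.8, 238.5]
ee_rot: [1.0, 0.003, 0.0, 0.0]
contact_force: [0.0, -0.2, 0.3]
gripper_width: 85.3
grasp_force: 0.0
```

```bash
python3 - <<'E'
from h import *
s=arm.read_state(); im=arm.get_image("wrist"); cv2.imwrite("pics/w9.png",im); np.save("w9.npy",s,allow_pickle=True)
plan(499.5,-253.2,239,.0031)
plan(428.4,-246.9,60,-.0716)
# predicted outline of p18 at the old pose, against the new image
t=-.0716;Q=np.array([[np.cos(t),-np.sin(t)],[np.sin(t),np.cos(t)]]); c=cam("wrist",s)
o=w2p(c,[[*(Q@np.array(p)+[428.4,-246.9]),18] for p in PL]); print(o.round())
cv2.polylines(im,[o.round().astype(int)],True,(0,0,255),1)
cv2.imwrite("pics/w9c.png",cv2.resize(im[150:400,200:500],None,fx=2,fy=2))
E
```

```text
shift [ 4.6  2.3 -0.5] roll 0.15 pos [ 494.9 -250.9  238.5] yaw 0.0057 tilt [0.0004 0.    ] t 27.7
shift [-66.5  -4.4 178.5] roll 4.43 pos [ 494.9 -250.9  238.5] yaw 0.0057 tilt [0.0004 0.    ] t 27.7
[[293. 208.]
 [348. 212.]
 [336. 333.]
 [286. 330.]]
```

View pics/w9c.png

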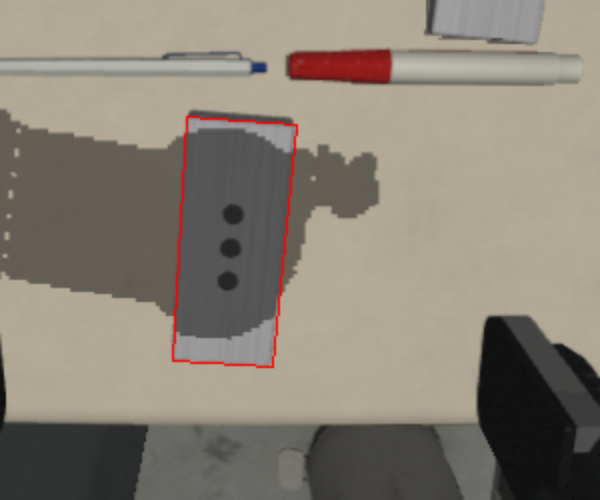

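Emit:
{"op": "drive_tool", "data": {"targets": [[-1,-35,-2,30,2],[-1,-66.5,-4.4,70,4.4],[-1,-66.5,-4.4,120,4.4],[-1,-66.5,-4.4,170,4.4],[-1,-66.5,-4.4,210,4.4],[-1,-66.5,-4.4,230,4.4],[-1,-66.5,-4.4,235,4.4],[-1,-66.5,-4.4,235,4.4],[1,-66.5,-4.4,235,4.4],[1,-66.5,-4.4,235,4.4],[1,-66.5,-4.4,235,4.4],[1,-66.5,-4.4,235,4.4]]}}

```text
clock: 28.9
position: [429.3, -248.1, 5.0]
ee_rot: [0.999, -0.036, 0.002, 0.0]
contact_force: [-1.0, 1.1, 5.6]
gripper_width: 48.1
grasp_force: 62.6
```

Emit:
{"op": "drive_tool", "data": {"targets": [[1,0,0,0,0],[1,0,0,0,0],[1,0,0,0,0]]}}

```text
clock: 29.2
position: [429.3, -248.1, 5.0]
ee_rot: [0.999, -0.036, 0.002, 0.0]
contact_force: [-0.7, 1.9, 5.8]
gripper_width: 48.2
grasp_force: 62.5
```

```bash
python3 - <<'E'
from h import *
plan(450,91,260,.046)
E
```

```text
shift [  -3.1 -339.5 -255.2] roll -6.79 pos [ 429.3 -248.1    5. ] yaw -0.0724 tilt [0.0034 0.0007] t 29.2
```

Emit:
{"op": "drive_tool", "data": {"targets": [[1,0,0,-15,0],[1,0,0,-50,0],[1,0,0,-100,0],[1,0,0,-150,0],[1,0,0,-200,0],[1,0,-30,-235,-1],[1,0,-70,-255,-2],[1,-1,-115,-255,-3.5],[1,-1,-160,-255,-5],[1,-2,-205,-255,-6.8],[1,-3,-250,-255,-6.8],[1,-3,-290,-255,-6.8]]}}

```text
clock: 30.4
position: [445.4, 43.4, 258.9]
ee_rot: [1.0, 0.023, 0.001, -0.001]
contact_force: [0.4, -0.0, -1.6]
gripper_width: 48.3
grasp_force: 62.5
```

Emit:
{"op": "drive_tool", "data": {"targets": [[1,0,0,0,0],[1,0,0,0,0],[1,0,0,0,0]]}}

```text
clock: 30.7
position: [445.8, 41.0, 258.3]
ee_rot: [1.0, 0.022, -0.0, -0.0]
contact_force: [1.1, 0.5, -0.7]
gripper_width: 48.2
grasp_force: 62.7
```

```bash
python3 - <<'E'
from h import *
s=arm.read_state(); im=arm.get_image("wrist"); np.save("w10.npy",s,allow_pickle=True); cv2.imwrite("pics/w10.png",im)
print(s["gripper_width"],s["grasp_force"]);plan(450,91,200,.046)
k=im[:,318:324].astype(int).mean((1,2)); print(k[100:240:2].round().astype(int)); 
k8=cv2.imread("pics/w8.png")[:,318:324].astype(int).mean((1,2)); print(k8[100:240:2].round().astype(int))
E
```

```text
48.240782562159104 62.67496347427368
shift [  6.3 -50.1  58.3] roll -0.1 pos [445.9  40.7 258.3] yaw 0.0442 tilt [-0.0001 -0.0001] t 30.8
[176 176 176 175 175 175 176 177 177 178 178 177 178 178 177 177 177 177
 177 177 177 176 177 177 178 178 178 178 106  80 114 151 162 172 172 172
 172 172 172 172 172 172 172 172 172 172 172 172 172 172 173 172 172 172
 172 172 172 172 172 172 172 172 172 172 172 172 172 172 172 172]
[170 170 170 170 170 170 170 170 171 170 170 171 171 171 167 122 121 122
 119 120 119  98  39  38  38  38  35  62  79  78  80  77 129 152 162 172
 173 173 173 173 173 173 173 173 173 173 173 173 173 173 173 173 173 173
 173 172 172 125  70  71  70  70  70  70  70  70  70  70  70  70]
```

Emit:
{"op": "drive_tool", "data": {"targets": [[1,6,-40,10,-0.1],[1,6,-50,50,-0.1],[1,6,-50,90,-0.1],[1,6,-50,125,-0.1],[1,6,-50,145,-0.1],[1,6,-50,150,-0.1],[1,6,-50,150,-0.1],[1,6,-50,150,-0.1],[1,6,-50,158,-0.1],[1,6,-50,164,-0.1],[1,6,-50,168,-0.1],[1,6,-50,168,-0.1]]}}

```text
clock: 31.95
position: [449.6, 91.6, 89.7]
ee_rot: [1.0, 0.024, -0.001, 0.0]
contact_force: [-0.6, -0.1, -1.4]
gripper_width: 48.3
grasp_force: 62.8
```

Emit:
{"op": "drive_tool", "data": {"targets": [[1,0,0,1,0],[1,0,0,2,0],[1,0,0,3,0],[1,0,0,3,0]]}}

```text
clock: 32.35
position: [450.1, 91.8, 87.2]
ee_rot: [1.0, 0.024, 0.0, -0.0]
contact_force: [-0.3, 1.0, -0.5]
gripper_width: 48.1
grasp_force: 62.8
```

Emit:
{"op": "drive_tool", "data": {"targets": [[1,0,0,1,0],[1,0,0,1,0]]}}

```text
clock: 32.55
position: [450.1, 91.8, 87.0]
ee_rot: [1.0, 0.024, 0.0, 0.0]
contact_force: [-2.8, -0.3, 4.4]
gripper_width: 48.4
grasp_force: 63.4
```

Emit:
{"op": "drive_tool", "data": {"targets": [[-1,0,0,0,0],[-1,0,0,0,0],[-1,0,0,-5,0],[-1,0,0,-40,0],[-1,0,0,-90,0],[-1,-20,0,-140,0],[-1,-40,0,-190,0],[-1,-40,0,-190,0],[-1,-40,0,-190,0],[-1,-40,0,-190,0]]}}

```text
clock: 33.55
position: [409.5, 89.7, 275.2]
ee_rot: [1.0, 0.024, -0.001, 0.0]
contact_force: [-0.2, 0.2, -0.9]
gripper_width: 85.4
grasp_force: 0.0
```

```bash
python3 - <<'E'
from h import *
s=arm.read_state(); im=arm.get_image("wrist"); np.save("w11.npy",s,allow_pickle=True)
b=arm.get_image("scene"); b=cv2.resize(b[205:315,195:325],(567,480),interpolation=cv2.INTER_CUBIC)
a=im[0:480,170:403]
cv2.imwrite("pics/w11.png",np.hstack([a,b])); plan(600,175,235,.046)
E
```

```text
shift [194.4 -76.5  38.5] roll 0.06 pos [409.5  89.5 274.4] yaw 0.047 tilt [-0.0036  0.0018] t 33.6
```

View pics/w11.png

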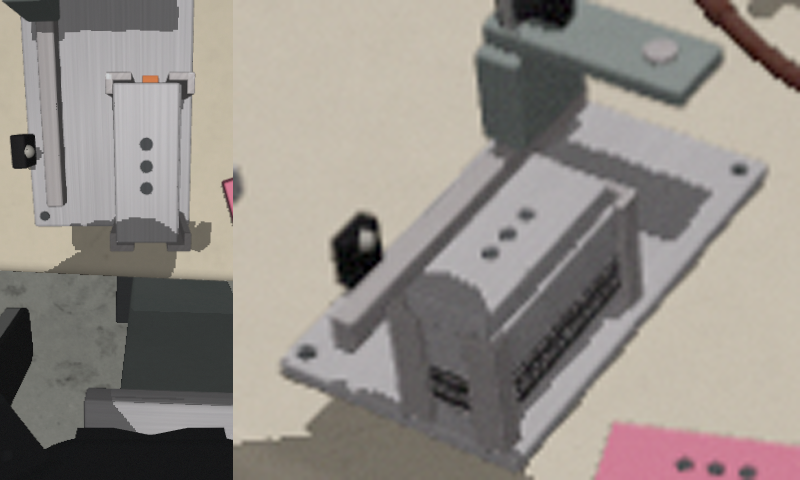

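```bash
python3 - <<'E'
from h import *
print(p2w(cam("scene"),[(338,220)],0)); plan(641,178,230,.046)
E
```

```text
[[771.72528725  67.88216226   0.        ]]
shift [235.5 -77.6  43.4] roll 0.06 pos [409.5  89.5 274.4] yaw 0.047 tilt [-0.0036  0.0018] t 33.6
```

Emit:
{"op": "drive_tool", "data": {"targets": [[1,45,-15,10,0],[1,90,-30,20,0],[1,135,-45,35,0],[1,180,-60,43,0],[1,220,-72,43,0],[1,235.5,-77.6,43,0],[1,235.5,-77.6,43,0],[1,235.5,-77.6,80,0],[1,235.5,-77.6,115,0],[1,235.5,-77.6,135,0],[1,235.5,-77.6,142,0],[1,235.5,-77.6,142,0]]}}

```text
clock: 34.85
position: [640.6, 177.9, 132.8]
ee_rot: [1.0, 0.024, -0.002, 0.001]
contact_force: [0.5, 0.3, -1.0]
gripper_width: 0.1
grasp_force: 0.0
```

Emit:
{"op": "drive_tool", "data": {"targets": [[1,0,0,0,0],[1,-5,0,0,0],[1,-10,0,0,0],[1,-15,0,0,0]]}}

```text
clock: 35.25
position: [626.3, 177.9, 135.1]
ee_rot: [1.0, 0.024, 0.001, -0.0]
contact_force: [-0.6, -0.8, 1.0]
gripper_width: 0.4
grasp_force: 0.0
```

Emit:
{"op": "drive_tool", "data": {"targets": [[1,-8,0,0,0],[1,-16,0,0,0],[1,-24,0,0,0],[1,-32,0,0,0],[1,-40,0,0,0],[1,-46,0,0,0],[1,-50,0,0,0]]}}

```text
clock: 35.95
position: [576.1, 175.5, 134.5]
ee_rot: [1.0, 0.024, 0.0, -0.0]
contact_force: [1.9, 0.0, 1.1]
gripper_width: 0.0
grasp_force: 0.7
```

Emit:
{"op": "drive_tool", "data": {"targets": [[1,-3,0,0,0],[1,-6,0,0,0],[1,-9,0,0,0],[1,-12,0,0,0],[1,-15,0,0,0],[1,-18,0,0,0],[1,-21,0,0,0],[1,-24,0,0,0],[1,-27,0,0,0],[1,-30,0,0,0]]}}

```text
clock: 36.95
position: [546.4, 174.1, 134.2]
ee_rot: [1.0, 0.024, -0.0, -0.0]
contact_force: [1.9, 0.7, 0.7]
gripper_width: 0.2
grasp_force: 0.7
```

Emit:
{"op": "drive_tool", "data": {"targets": [[1,-3,0,0,0],[1,-6,0,0,0],[1,-9,0,0,0],[1,-12,0,0,0],[1,-15,0,0,0],[1,-18,0,0,0],[1,-21,0,0,0],[1,-24,0,0,0],[1,-27,0,0,0],[1,-30,0,0,0]]}}

```text
clock: 37.95
position: [516.4, 172.6, 134.2]
ee_rot: [1.0, 0.024, -0.0, 0.0]
contact_force: [2.1, 0.1, -0.3]
gripper_width: 0.0
grasp_force: 0.7
```

Emit:
{"op": "drive_tool", "data": {"targets": [[1,-4,0,0,0],[1,-8,0,0,0],[1,-12,0,0,0],[1,-16,0,0,0],[1,-20,0,0,0],[1,-24,0,0,0],[1,-28,0,0,0],[1,-30,0,0,0],[1,-30,0,0,0]]}}

```text
clock: 38.85
position: [486.1, 170.9, 134.2]
ee_rot: [1.0, 0.024, -0.0, 0.0]
contact_force: [0.3, 0.2, -0.2]
gripper_width: -0.0
grasp_force: 0.0
```

Emit:
{"op": "drive_tool", "data": {"targets": [[1,-2,0,0,0],[1,-4,0,0,0],[1,-6,0,0,0],[1,-8,0,0,0],[1,-10,0,0,0]]}}

```text
clock: 39.35
position: [478.4, 171.0, 134.5]
ee_rot: [1.0, 0.024, 0.002, -0.0]
contact_force: [10.2, -3.0, -5.5]
gripper_width: 0.2
grasp_force: 4.9
```

Emit:
{"op": "drive_tool", "data": {"targets": [[1,-1.5,0,0,0],[1,-3,0,0,0],[1,-4.5,0,0,0],[1,-6,0,0,0]]}}

```text
clock: 39.75
position: [473.5, 171.2, 134.9]
ee_rot: [1.0, 0.024, 0.003, -0.001]
contact_force: [4.9, 0.3, -1.2]
gripper_width: 0.1
grasp_force: 2.4
```

Emit:
{"op": "drive_tool", "data": {"targets": [[1,-1.5,0,0,0],[1,-3,0,0,0],[1,-4.5,0,0,0],[1,-5,0,0,0]]}}

```text
clock: 40.15
position: [464.5, 169.8, 133.8]
ee_rot: [1.0, 0.024, -0.001, 0.0]
contact_force: [0.1, -0.7, 0.5]
gripper_width: -0.1
grasp_force: 0.0
```

Emit:
{"op": "drive_tool", "data": {"targets": [[1,-1,0,0,0],[1,-2,0,0,0],[1,-2,0,0,0]]}}

```text
clock: 40.45
position: [463.4, 170.0, 134.1]
ee_rot: [1.0, 0.024, -0.0, 0.0]
contact_force: [-0.1, -0.4, -0.4]
gripper_width: 0.4
grasp_force: 0.0
```

Emit:
{"op": "drive_tool", "data": {"targets": [[1,-1,0,0,0],[1,-2,0,0,0],[1,-2,0,0,0]]}}

```text
clock: 40.75
position: [462.1, 170.1, 134.3]
ee_rot: [1.0, 0.024, 0.0, -0.0]
contact_force: [1.8, -0.4, -0.4]
gripper_width: 0.3
grasp_force: 0.8
```

Emit:
{"op": "drive_tool", "data": {"targets": [[1,-1,0,0,0],[1,-2,0,0,0],[1,-2,0,0,0]]}}

```text
clock: 41.05
position: [462.0, 170.5, 134.7]
ee_rot: [1.0, 0.024, 0.002, -0.001]
contact_force: [8.3, -1.6, -4.9]
gripper_width: -0.1
grasp_force: 3.9
```

Emit:
{"op": "drive_tool", "data": {"targets": [[1,5,0,0,0],[1,20,0,0,0],[1,40,0,0,0],[1,50,0,-40,0],[1,40,0,-80,0],[1,0,0,-120,0],[1,-40,0,-140,0],[1,-70,0,-150,0],[1,-70,0,-150,0],[1,-70,0,-150,0],[1,-70,0,-150,0]]}}

```text
clock: 42.15
position: [390.0, 166.6, 283.7]
ee_rot: [1.0, 0.024, -0.001, 0.0]
contact_force: [0.5, 0.5, 0.3]
gripper_width: 0.2
grasp_force: 0.0
```

```bash
python3 - <<'E'
from h import *
s=arm.read_state(); im=arm.get_image("wrist"); np.save("w12.npy",s,allow_pickle=True)
b=arm.get_image("scene"); b=cv2.resize(b[180:320,185:365],(540,420),interpolation=cv2.INTER_CUBIC)
a=cv2.resize(im[0:420,200:460],None,fx=1,fy=1)
cv2.imwrite("pics/w12.png",np.hstack([a,b])); print(s["position"],s["clock"])
E
```

```text
[389.98101094 166.61360924 283.68710459] 42.15
```

View pics/w12.png

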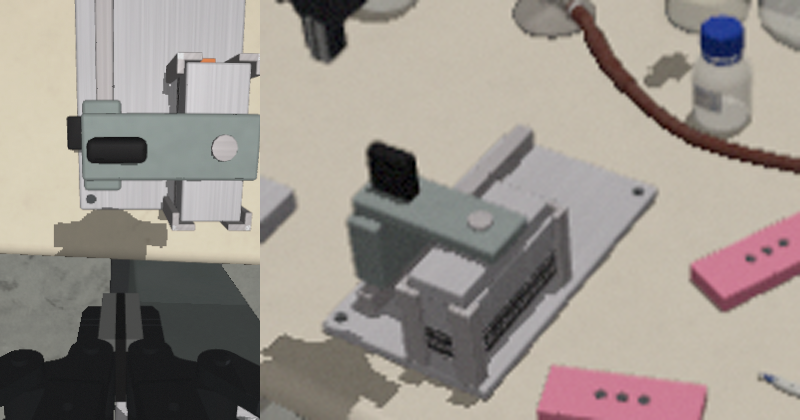

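```bash
python3 - <<'E'
from h import *
s=np.load("w12.npy",allow_pickle=True).item(); c=cam("wrist",s)
m=p2w(c,[(400,114),(400,180.5)],116).mean(0)[:2]-[448.7,91.2]; f=p2w(c,[(317,137),(317,163)],156).mean(0)[:2]-[448.7,91.2]
print([v[0]*np.cos(.046)+v[1]*np.sin(.046) for v in(m,f)])
print("job_done",arm.job_done())
E
```

```text
[np.float64(-1.3597972957087885), np.float64(-0.6654059128183358)]
the job is handed in; nothing more can be done
job_done None
```

I handed the job in at about 42 s. Both cells (only two were on the worktop), the 36 mm packer and the 18 mm packer are stacked flat in the bay, about 2 mm under the bridge, which is home in its detent; the bottle is still standing. The judge returned no verdict.

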